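# Load the valve balls in order of weight

### The arm

A 6-joint arm with a two-finger parallel gripper is mounted at the origin on the work surface. World frame = base frame: x ahead of the robot, y to its left, z up, the work surface at z = 0. Lengths are in m, angles in degrees, forces in N, time in s.
With the tool pointing down it reaches from about 0.275 to 0.975 m from the base axis. Payload 8.4 kg.
Tool frame: the origin (TCP) lies midway between the tips of the shut fingers; the grasp point (between the pads) lies 19 mm behind it; z points along the fingers, y is the direction in which the jaws open and shut (so a half turn about z gives the same grasp; the last joint's range is limited). The gripper opens to 92 mm and grips with 3 to 60 N. Pads are 20 mm wide; open, the fingers measure 128 mm over their backs; the gripper's body (75 mm by 189 mm) begins 69 mm behind the grasp point.
Start: joints at [76.18, 20.225, 93.587, -0, 66.188, -0.138], TCP at [0.148, 0.607, 0.215] pointing down, gripper open.
Joint ranges: [-150.9, 150.9], [-52.94, 120.26], [3.33, 152.33], [-74.26, 254.26], [0, 154.13], [-172.89, 172.89]. Speed limits (degrees/s): [127.2, 127.2, 159.86, 180, 180, 180].

### API

Orientations are given as a 3x3 rotation matrix whose columns are the frame's x, y, z axes.
In Python, from bench import env gives the robot as it stands.
- The arm moves only by the tool drive_tool, never from a script. Its argument "series" is a list of rows, each a list of 7 numbers: the opening, from 0 (shut) to 1 (fully open), then the shift along the world's x, y, z in cm, then the turn, a rotation vector about the world's x, y, z in degrees. A call has exactly 10 rows; each row shifts and turns the pose as measured when the row begins; what a row does not reach is not made up. A row lasts 1/12 s, in which the tool goes at most 41.7 mm and 7.16 degrees, less where a joint would pass 70% of its speed; a pose out of reach is approached as far as the arm can. A call is refused whole if a number of a shift passes 4.17 or a number of a turn 7.16, either way. A call with a gripper value outside its range is refused whole. The fingers move at their own pace and stop on an object; "squeeze" is the grip in N (left out, the last holds). Time passes only in rows, so rows that do not move let the fingers close, or fill a call up. It gives the time, the measured TCP pose, the force and the opening at its end, in the units of the state.
- env.get_obs(): the state, without advancing time (a new reading comes with each control period).
- env.read_camera(name): name is "side" or "top"; returns the picture (400x640x3 uint8, red, green, blue); there is no depth.
- env.calibration(name): a dict with "camera_matrix" (3x3 intrinsics, pixels), "view" (4x4, takes a point from world to camera coordinates). Camera axes: x right, y down, z forward; pixel columns grow to the right and rows downward; lengths in m; the calibration is good to about 2 mm. A picture is of the moment at which its call begins. calibration takes no time and is no camera call.
- env.sign_off(): hands the job in, once; it reports no verdict.
Trained networks look in the newest picture that a camera, given by its name, has taken for a name from the list of things; names that differ only in an ending like _2 or _b are one class to them, and where a whole thing is asked for, a point or a joint stands for the part that bears it (a point fixed in the world has none). Each returns a list of dicts, best first, with "confidence" (0 to 1); they miss things now and then, are a little off and sometimes report something else, mostly with a low value. They report only what shows in the picture. A call takes as long as a camera call.
- env.spot_in(camera, name): "xyz" ([x, y, z] in m, in world coordinates, good to about 4 mm: the middle of the surface that is visible of it).
The state is a dict: "time_s": time; "joints": joint angles; "qvel": joint speeds; "joint_efforts": joint torques, N m; "tcp_pos": TCP position; "tcp_rot": TCP orientation; "contact_force": force on the tool from outside, world axes, zero at the start; "wrist_torque": the same for the moment, N m; "gripper_width": finger opening in m.
Only numpy, scipy, OpenCV 4.12 (cv2) and the standard library are available. Lean on these libraries where they do the work, as an engineer would, in place of code of your own. Each camera call takes 0.05 s, during which the arm holds its last target. There are 200 camera calls.

### The job

Three check-valve balls of the same size but different weight are waiting on rubber rings: feel how heavy each one is and load them into the carrier, one per cup, with the heaviest next to the handle, the middle one in the middle and the lightest at the far end. Set each ball down gently so it sits in its cup, never drop one or let one touch the bench, and leave the other things on the bench where they are.

Things in the scene. Friction and masses are not known exactly. Their poses are not given: they have to be found in the camera images.
- ball_1_center (a point): plain steel ball, 48 mm diameter; this point is its centre. At the start it rests on one of the three rubber rings, its centre 38 mm above the bench. One of the three balls is a thin shell (about 80 g), one a thick shell (about 220 g), one solid (about 460 g), each give or take 10 percent; they look alike, and which is which is not told
- ball_2_center (a point): plain steel ball, 48 mm diameter; this point is its centre. At the start it rests on one of the three rubber rings, its centre 38 mm above the bench. One of the three balls is a thin shell (about 80 g), one a thick shell (about 220 g), one solid (about 460 g), each give or take 10 percent; they look alike, and which is which is not told
- ball_3_center (a point): plain steel ball, 48 mm diameter; this point is its centre. At the start it rests on one of the three rubber rings, its centre 38 mm above the bench. One of the three balls is a thin shell (about 80 g), one a thick shell (about 220 g), one solid (about 460 g), each give or take 10 percent; they look alike, and which is which is not told
- ball_1: the same ball as a body; its origin rolls with it, use its centre point instead
- ball_2: the same ball as a body; its origin rolls with it, use its centre point instead
- ball_3: the same ball as a body; its origin rolls with it, use its centre point instead
- ring_1: black rubber ring, 44 mm outside and 32 mm inside diameter, 20 mm high, fixed to the bench, on which a ball waits; origin at the centre of its underside
- ring_2: black rubber ring, 44 mm outside and 32 mm inside diameter, 20 mm high, fixed to the bench, on which a ball waits; origin at the centre of its underside
- ring_3: black rubber ring, 44 mm outside and 32 mm inside diameter, 20 mm high, fixed to the bench, on which a ball waits; origin at the centre of its underside
- carrier: ball carrier, bolted down: an aluminium base bar 310 x 70 x 12 mm with three raised grey cups (the wells) in a row along its x axis, 85 mm apart, and an upright bent-rod handle, 64 mm wide and 55 mm high above the bench, at the +x end. Origin on the underside, below the middle cup; z up
- well_near (a point): the cup next to the handle, 85 mm along the carrier's +x from the middle cup; this point is the centre of the cup's rim, 30 mm above the bench, z up. Cup: 44 mm outside, 36 mm inside diameter, 6 mm deep with a flat floor; a ball that sits in it has its centre 18 mm above this point
- well_mid (a point): the middle cup; this point is the centre of the cup's rim, 30 mm above the bench, z up. Cup: 44 mm outside, 36 mm inside diameter, 6 mm deep with a flat floor; a ball that sits in it has its centre 18 mm above this point
- well_far (a point): the cup at the end away from the handle, 85 mm along the carrier's -x from the middle cup; this point is the centre of the cup's rim, 30 mm above the bench, z up. Cup: 44 mm outside, 36 mm inside diameter, 6 mm deep with a flat floor; a ball that sits in it has its centre 18 mm above this point
- handle (a point): middle of the handle's top bar, 50 mm above the bench, 81 mm beyond the nearest cup
- cup_near: the cup of well_near as a body; origin at the centre of its underside, 12 mm above the bench
- cup_mid: the cup of well_mid as a body; origin at the centre of its underside, 12 mm above the bench
- cup_far: the cup of well_far as a body; origin at the centre of its underside, 12 mm above the bench
- tape_roll: yellow roll of tape, 104 mm diameter, 48 mm high, lying flat; origin at the centre of its underside; a bystander
- pipe_stub: steel tube offcut standing on end, 60 mm diameter, 70 mm high; origin at the centre of its underside; a bystander

How it is judged (in metres and radians):
At the end, for the whole second after the job is handed in: One ball in each cup, its centre within 5 mm of the cup's axis and 12 to 21 mm above its rim, at rest; the heaviest next to the handle, the lightest farthest (force on the cups: over 3.2 N at the handle, 1.4 to 3.2 N in the middle, 0.3 to 1.4 N at the far end) (((horizontal distance between ball_1_center and well_near below 0.005 m and z of ball_1_center in the frame of well_near between 0.012 and 0.021 m) or (horizontal distance between ball_1_center and well_mid below 0.005 m and z of ball_1_center in the frame of well_mid between 0.012 and 0.021 m) or (horizontal distance between ball_1_center and well_far below 0.005 m and z of ball_1_center in the frame of well_far between 0.012 and 0.021 m)) and ((horizontal distance between ball_2_center and well_near below 0.005 m and z of ball_2_center in the frame of well_near between 0.012 and 0.021 m) or (horizontal distance between ball_2_center and well_mid below 0.005 m and z of ball_2_center in the frame of well_mid between 0.012 and 0.021 m) or (horizontal distance between ball_2_center and well_far below 0.005 m and z of ball_2_center in the frame of well_far between 0.012 and 0.021 m)) and ((horizontal distance between ball_3_center and well_near below 0.005 m and z of ball_3_center in the frame of well_near between 0.012 and 0.021 m) or (horizontal distance between ball_3_center and well_mid below 0.005 m and z of ball_3_center in the frame of well_mid between 0.012 and 0.021 m) or (horizontal distance between ball_3_center and well_far below 0.005 m and z of ball_3_center in the frame of well_far between 0.012 and 0.021 m)) and linear speed of each of ball_1, ball_2, ball_3 below 0.02 m/s and contact force between cup_near and anything else above 3.2 N and contact force between cup_mid and anything else between 1.4 and 3.2 N and contact force between cup_far and anything else between 0.3 and 1.4 N); the robot touches nothing.
It fails at once if a ball is dropped: it falls free for more than about 13 mm (faster than 0.5 m/s and not touched by the fingers) ((linear speed of ball_1 above 0.5 m/s and contact force between ball_1 and the fingers below 0.05 N) or (linear speed of ball_2 above 0.5 m/s and contact force between ball_2 and the fingers below 0.05 N) or (linear speed of ball_3 above 0.5 m/s and contact force between ball_3 and the fingers below 0.05 N)).
It fails at once if a ball comes down onto the bench (its centre below 30 mm) (height (world z) of any of ball_1_center, ball_2_center, ball_3_center below 0.03 m).
It fails at once if a ball is rammed into the carrier (more than 80 N) (contact force between any of ball_1, ball_2, ball_3 and carrier above 80 N).
It fails at once if a bystander is moved by more than 30 mm (distance of any of tape_roll, pipe_stub from where it was at the start of the episode above 0.03 m).
It also fails if it takes over 67 s, if anything falls off the work surface, if the arm or the gripper's body presses on something with over 40 N, if the wrist force passes 120 N, or if a joint passes its speed limit or range.

## Working session

There is one attempt and no reset: what is moved stays moved. The work goes in short steps, Python scripts to look and compute and a tool call to move; the robot and the scene stay as the last step left them, time stands still between calls to the robot, and variables do not carry over. Pictures are saved under pics/ and viewed, about 8 in all and at most 12, crops included, and the job is handed in when it is done.

Besides the shell and the picture viewer there is one more tool, called after "Call:" as name([rows], argument=value, ...), one row to a line, values as JSON. drive_tool: Moves the arm, as the interface text tells. Its arguments: {"type":"object","properties":{"series":{"type":"array","items":{"type":"array","items":{"type":"number"}}},"squeeze":{"type":"number"}},"required":["series"]}

```bash
mkdir -p pics; python3 - <<'E'
from bench import env
import cv2,numpy as np
for c in("top","side"):
    im=env.read_camera(c); cv2.imwrite(f"pics/{c}0.png",im[:,:,::-1])
    k=env.calibration(c); print(c,np.round(k["camera_matrix"],1).tolist(),np.round(k["view"],4).tolist())
    for n in("ball_1","ring_1","cup_near","handle","tape_roll","pipe_stub","carrier"):
        print(n,[(np.round(d["xyz"],3).tolist(),round(d["confidence"],2)) for d in env.spot_in(c,n)])
o=env.get_obs();print(o)
E
```

```text
top [[366.8, 0.0, 317.8], [0.0, 366.8, 208.6], [0.0, 0.0, 1.0]] [[-0.0073, -0.9999, -0.0115, 0.0139], [-0.9978, 0.0081, -0.0658, 0.5741], [0.0659, 0.011, -0.9978, 1.0957], [0.0, 0.0, 0.0, 1.0]]
ball_1 [([0.451, 0.136, 0.054], 0.74), ([0.484, 0.304, 0.055], 0.58), ([0.623, 0.123, 0.06], 0.46)]
ring_1 []
cup_near [([0.607, -0.098, 0.026], 0.67)]
handle [([0.566, -0.145, 0.016], 0.73), ([0.549, -0.16, 0.021], 0.41)]
tape_roll [([0.806, 0.055, 0.051], 0.82)]
pipe_stub [([0.802, 0.056, 0.047], 0.6)]
carrier [([0.569, -0.144, 0.009], 0.81), ([0.612, -0.099, 0.024], 0.37)]
side [[390.4, 0.0, 317.6], [0.0, 390.4, 199.8], [0.0, 0.0, 1.0]] [[-0.9692, -0.2455, -0.0193, 0.5625], [-0.1203, 0.5405, -0.8327, 0.134], [0.2149, -0.8047, -0.5534, 1.0132], [0.0, 0.0, 0.0, 1.0]]
ball_1 [([0.477, 0.319, 0.051], 0.86), ([0.623, 0.142, 0.049], 0.64), ([0.447, 0.147, 0.052], 0.56)]
ring_1 [([0.44, 0.153, 0.013], 0.6), ([0.48, 0.327, 0.01], 0.48), ([0.475, 0.318, 0.048], 0.19)]
cup_near [([0.608, -0.095, 0.026], 0.44)]
handle [([0.576, -0.122, 0.018], 0.58)]
tape_roll [([0.798, 0.075, 0.034], 0.56)]
pipe_stub
[... 197 characters left out ...]
-03,
        6.61864735e+01, -1.36487192e-01]), 'qvel': array([-0.06146493,  0.04202119, -0.02080392, -0.00358338, -0.09292682,
        0.0070334 ]), 'joint_efforts': array([ 1.65964149e-03, -5.93672597e+01, -3.34566164e+01,  6.99768565e-02,
        1.52217789e-02, -5.93079130e-05]), 'tcp_pos': array([0.147844  , 0.60728466, 0.21460175]), 'tcp_rot': array([[-9.71621920e-01,  2.36539307e-01,  3.28190985e-05],
       [ 2.36539309e-01,  9.71621919e-01,  4.85362617e-05],
       [-2.04070217e-05,  5.49219027e-05, -9.99999998e-01]]), 'contact_force': array([ 0.04061458,  0.56712433, -1.35524633]), 'wrist_torque': array([ 0.05594397,  0.00801369, -0.02101055]), 'gripper_width': 0.09176920567390245}
```

View pics/top0.png

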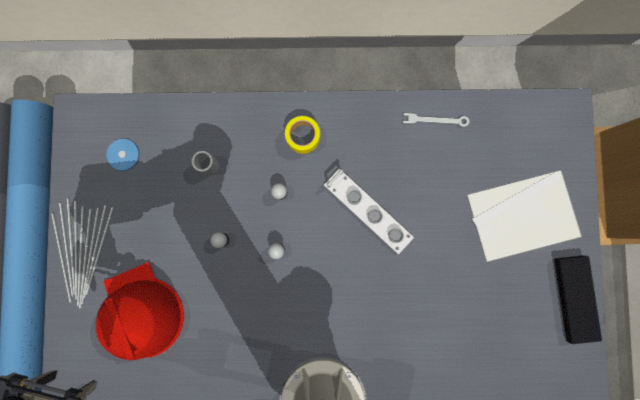

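View pics/side0.png

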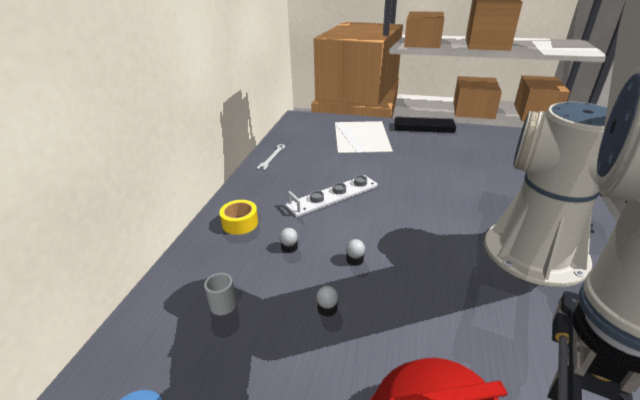

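The top view shows balls at about (279,191), (219,240) and (276,252), cups at (354,197), (375,215) and (396,235), and the handle at (332,172). In the side view the balls are at (289,237), (327,297) and (356,249), and the cups at (316,196), (339,187) and (361,180). I'll zoom in to refine these.

```bash
python3 - <<'E'
import cv2,numpy as np
t=cv2.imread("pics/top0.png");s=cv2.imread("pics/side0.png")
a=cv2.resize(t[165:260,205:415],None,fx=3.8,fy=3.8,interpolation=cv2.INTER_CUBIC)
b=cv2.resize(s[170:320,210:410][:, :],None,fx=4,fy=4,interpolation=cv2.INTER_CUBIC)
for im,(x0,y0,f) in((a,(205,165,3.8)),):
    for u in range(x0,x0+210,10): cv2.line(im,(int((u-x0)*f),0),(int((u-x0)*f),4 if u%50 else 12),(0,255,255),1)
cv2.imwrite("pics/tz.png",a);cv2.imwrite("pics/sz.png",b)
for n,im,boxes in(("top",t,[(279,191),(219,240),(276,252)]),("side",s,[(289,237),(327,297),(356,249)])):
    g=cv2.cvtColor(im,cv2.COLOR_BGR2GRAY)
    h=cv2.HoughCircles(cv2.resize(g,None,fx=4,fy=4,interpolation=cv2.INTER_CUBIC),cv2.HOUGH_GRADIENT_ALT,1.5,40,param1=150,param2=.7,minRadius=20,maxRadius=55)
    print(n,np.round((h[0]+[1.5-3,1.5-3,0])/4,2).tolist() if h is not None else None)
E
```

```text
top [[276.0, 252.38, 7.17], [278.62, 191.62, 7.11], [302.25, 132.38, 12.42], [217.5, 240.0, 7.33], [373.5, 215.25, 7.21], [394.5, 234.75, 7.21], [201.75, 160.5, 10.35], [353.62, 196.5, 7.2], [125.25, 150.75, 12.42], [201.75, 160.5, 8.17], [275.25, 238.12, 7.79], [463.5, 120.75, 5.35]]
side [[290.25, 232.88, 8.46], [326.62, 295.5, 10.23], [220.12, 303.38, 11.89], [214.12, 283.12, 9.87], [243.0, 209.25, 7.11], [217.88, 225.38, 9.0], [561.75, 93.38, 7.74], [338.62, 189.0, 6.67], [316.12, 197.62, 7.38], [597.75, 55.12, 7.13], [214.12, 283.12, 7.58], [230.25, 211.12, 6.11], [555.75, 109.5, 6.75], [358.12, 246.38, 6.16], [601.12, 170.25, 5.78]]
```

View pics/tz.png

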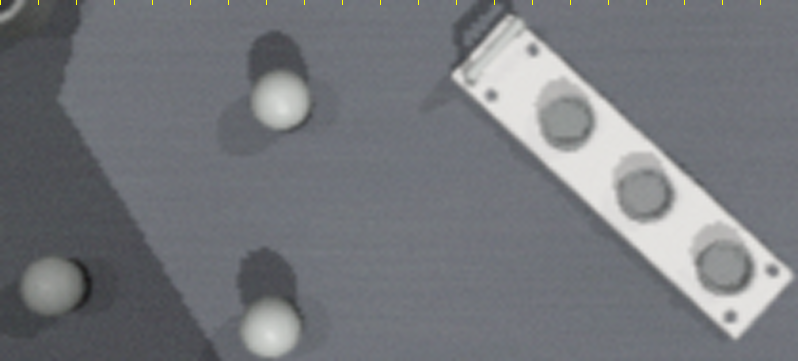

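View pics/sz.png

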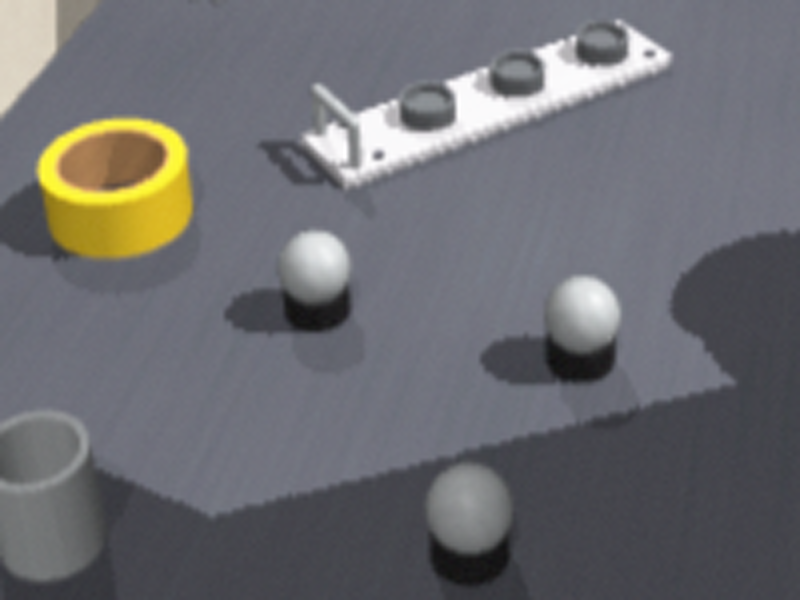

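Zoomed positions, in top and side pixels: ball A (278.6,191.0)/(288.4,236.6), B (218.6,239.9)/(327.1,296.6), C (275.7,250.7)/(355.4,248.4). Cups are near (353.8,196.7), mid (374.4,215.7) and far (395.2,234.6). Next I triangulate with z known.

```bash
cat > h.py <<'E'
from bench import env
import numpy as np
C={c:(np.array(env.calibration(c)["camera_matrix"]),np.array(env.calibration(c)["view"])) for c in("top","side")}
def onz(c,p,z):
    K,V=C[c]; d=V[:3,:3].T@np.linalg.solve(K,[p[0],p[1],1]); o=-V[:3,:3].T@V[:3,3]
    return (o+d*(z-o[2])/d[2])[:2]
E
python3 - <<'E'
from h import *
P={"A":((278.6,191.0),(288.4,236.6),.038),"B":((218.6,239.9),(327.1,296.6),.038),"C":((275.7,250.7),(355.4,248.4),.038),
"near":((353.8,196.7),(316.6,195.4),.03),"mid":((374.4,215.7),(339.1,187.4),.03),"far":((395.2,234.6),(360.1,179.9),.03)}
for k,(t,s,z) in P.items(): print(k,np.round(onz("top",t,z),4),np.round(onz("side",s,z),4))
print("tape",onz("top",(302.2,133),.048),"pipe",onz("top",(201.7,160.5),.07))
E
```

```text
A [0.6267 0.1264] [0.626  0.1286]
B [0.4818 0.3054] [0.4805 0.3069]
C [0.4486 0.135 ] [0.4474 0.1358]
near [ 0.6084 -0.0995] [ 0.6061 -0.0916]
mid [ 0.5506 -0.1604] [ 0.548  -0.1522]
far [ 0.4936 -0.2214] [ 0.4905 -0.2124]
tape [0.79995726 0.05419196] pipe [0.71496508 0.34856547]
```

Call:
drive_tool([
  [1,2.9,-2.6,0,0,0,-7],
  [1,2.9,-2.6,0,0,0,-7],
  [1,2.9,-2.6,0,0,0,-7],
  [1,2.9,-2.6,0,0,0,-7],
  [1,2.9,-2.6,0,0,0,-7],
  [1,2.9,-2.6,0,0,0,-7],
  [1,2.9,-2.6,0,0,0,-7],
  [1,2.9,-2.6,0,0,0,-7],
  [1,2.9,-2.6,0,0,0,-7],
  [1,2.9,-2.6,0,0,0,-7],
], squeeze=25)

```text
time_s: 1.63
tcp_pos: [0.4424, 0.3406, 0.2157]
tcp_rot: [[-0.087, 0.996, 0.005], [0.996, 0.087, 0.004], [0.004, 0.005, -1.0]]
contact_force: [0.1, 1.1, -0.7]
gripper_width: 0.092
```

Call:
drive_tool([
  [1,1.3,-1.15,-2,0,0,-7],
  [1,1.3,-1.15,-2,0,0,-7],
  [1,1.3,-1.15,-2,0,0,-7],
  [1,0,0,-2,0,0,-7],
  [1,0,0,-1,0,0,-7],
  [1,0,0,0,0,0,-7],
  [1,0,0,0,0,0,-6],
  [1,0,0,0,0,0,0],
  [1,0,0,0,0,0,0],
  [1,0,0,0,0,0,0],
])

```text
time_s: 2.47
tcp_pos: [0.4913, 0.2968, 0.1232]
tcp_rot: [[0.7, 0.714, 0.012], [0.714, -0.7, -0.007], [0.004, 0.013, -1.0]]
contact_force: [0.7, -0.5, -0.6]
gripper_width: 0.0921
```

```bash
python3 - <<'E'
from h import *
import cv2
o=env.get_obs();print(o["tcp_pos"],o["tcp_rot"].round(3).tolist())
ts=[]
for i in range(4):
    im=env.read_camera("top" if i%2 else "side");ts.append(env.get_obs()["contact_force"])
    cv2.imwrite(f"pics/p{i}.png",im[:,:,::-1])
print(np.round(ts,2).tolist())
s=cv2.imread("pics/p0.png");t=cv2.imread("pics/p1.png")
cv2.imwrite("pics/p.png",np.hstack([cv2.resize(t[190:290,165:265],None,fx=4,fy=4),cv2.resize(s[220:320,270:370],None,fx=4,fy=4)]))
E
```

```text
[0.49130746 0.29684293 0.12320532] [[0.7, 0.714, 0.012], [0.714, -0.7, -0.007], [0.004, 0.013, -1.0]]
[[0.29, -0.64, 0.11], [-0.17, -0.12, -0.47], [-0.44, -0.31, 0.82], [-0.66, -0.35, -0.17]]
```

View pics/p.png

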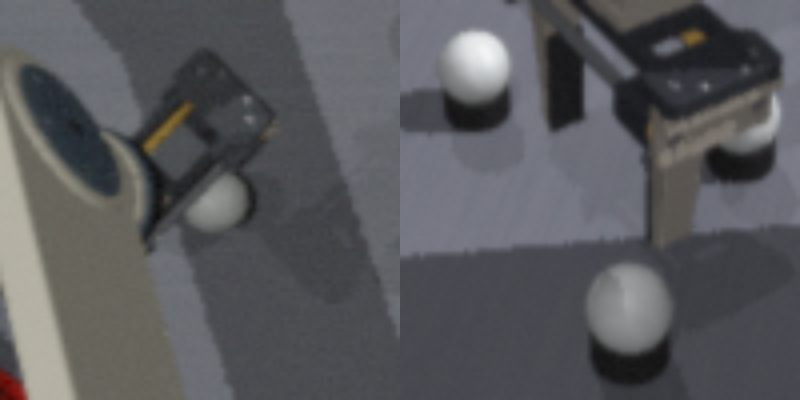

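Picture: the gripper hovers above ball B (top crop ball at about (215,200), side crop (630,308)). Jaws are oriented as planned.

Call:
drive_tool([
  [1,-0.6,0.5,-1,0.4,0.7,0],
  [1,-0.3,0.3,-2,0,0,0],
  [1,0,0,-2,0,0,0],
  [1,0,0,-2,0,0,0],
  [1,0,0,-1.5,0,0,0],
  [1,0,0,-0.5,0,0,0],
  [1,0,0,0,0,0,0],
  [1,0,0,0,0,0,0],
  [1,0,0,0,0,0,0],
  [1,0,0,0,0,0,0],
])

```text
time_s: 3.5
tcp_pos: [0.4803, 0.3082, 0.0296]
tcp_rot: [[0.697, 0.717, -0.001], [0.717, -0.697, 0.006], [0.004, -0.005, -1.0]]
contact_force: [-0.1, 0.2, 0.5]
gripper_width: 0.0921
```

Call:
drive_tool([
  [1,0.1,-0.2,-0.35,0,0,0],
  [0.9,0,0,0,0,0,0],
  [0.8,0,0,0,0,0,0],
  [0.7,0,0,0,0,0,0],
  [0.65,0,0,0,0,0,0],
  [0.6,0,0,0,0,0,0],
  [0.56,0,0,0,0,0,0],
  [0.52,0,0,0,0,0,0],
  [0.48,0,0,0,0,0,0],
  [0.45,0,0,0,0,0,0],
])

```text
time_s: 4.33
tcp_pos: [0.483, 0.3075, 0.029]
tcp_rot: [[0.697, 0.717, 0.003], [0.717, -0.697, 0.01], [0.009, -0.004, -1.0]]
contact_force: [-0.5, 0.0, 0.7]
gripper_width: 0.0464
```

Call:
drive_tool([
  [0.4,0,0,0,0,0,0],
  [0.4,0,0,0,0,0,0],
  [0.4,0,0,0.2,0,0,0],
  [0.4,0,0,0.2,0,0,0],
  [0.4,0,0,0.2,0,0,0],
  [0.4,0,0,0.2,0,0,0],
  [0.4,0,0,0,0,0,0],
  [0.4,0,0,0,0,0,0],
  [0.4,0,0,0,0,0,0],
  [0.4,0,0,0,0,0,0],
])

```text
time_s: 5.17
tcp_pos: [0.4825, 0.3066, 0.037]
tcp_rot: [[0.697, 0.717, 0.002], [0.717, -0.697, 0.008], [0.007, -0.004, -1.0]]
contact_force: [0.2, 0.2, -2.4]
gripper_width: 0.0467
```

```bash
cat > w.py <<'E'
from h import *
import cv2
f=[];j=[]
for i in range(12):
    im=env.read_camera("side");o=env.get_obs();f.append(o["contact_force"]);j.append(o["gripper_width"])
print(np.round(np.mean(f,0),2),np.round(np.std(f,0)/12**.5,2),np.mean(j),o["tcp_pos"].round(4),o["time_s"])
import sys
u,v=map(int,sys.argv[1:3]); cv2.imwrite(sys.argv[3],cv2.resize(im[v-60:v+60,u-80:u+80,::-1],None,fx=4,fy=4))
E
python3 w.py 327 280 pics/w1.png
```

```text
[ 0.27  0.38 -2.06] [0.12 0.1  0.17] 0.04678191538508311 [0.4825 0.3066 0.037 ] 5.7667
```

View pics/w1.png

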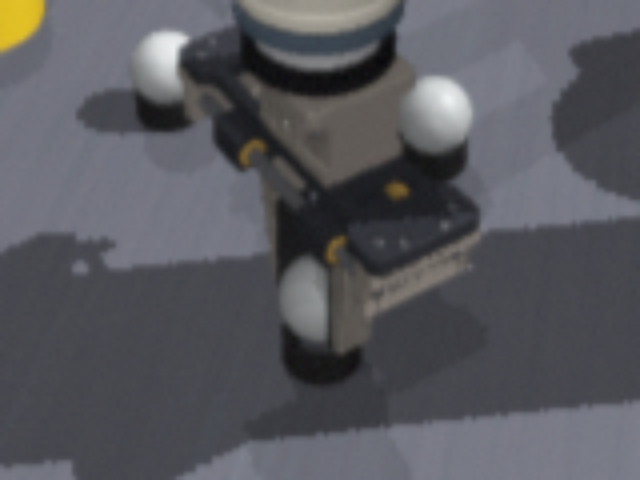

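The side crop shows ball B gripped at (310,300), clear of its ring, and the reading is 2.1 N, so it is the middle one. I lift it and reweigh on the way.

Call:
drive_tool([
  [0.4,0,0,1.5,0,0,0],
  [0.4,0,0,2.5,0,0,0],
  [0.4,0.2,-1.5,2.5,0,0,0],
  [0.4,0.5,-3.5,1,0,0,0],
  [0.4,0.6,-3.9,0,0,0,0],
  [0.4,0.6,-3.9,0,0,0,0],
  [0.4,0.6,-3.9,0,0,0,0],
  [0.4,0.6,-3.9,0,0,0,0],
  [0.4,0.6,-3.9,0,0,0,0],
  [0.4,0.6,-3.9,0,0,0,0],
])

```text
time_s: 6.6
tcp_pos: [0.5257, 0.0185, 0.1167]
tcp_rot: [[0.689, 0.725, 0.007], [0.725, -0.689, 0.01], [0.012, -0.001, -1.0]]
contact_force: [1.3, 1.0, -2.3]
gripper_width: 0.047
```

Call:
drive_tool([
  [0.4,0.5,-3.8,0,-0.5,0.4,0],
  [0.4,0.5,-3.8,0,0,0,0],
  [0.4,0.5,-3.8,0,0,0,0],
  [0.4,0.5,-3,0,0,0,0],
  [0.4,0.3,-2,0,0,0,0],
  [0.4,0.2,-1,0,0,0,0],
  [0.4,0,0,-1,0,0,0],
  [0.4,0,0,-1.5,0,0,0],
  [0.4,0,0,-1,0,0,0],
  [0.4,0,0,0,0,0,0],
])

```text
time_s: 7.43
tcp_pos: [0.551, -0.1706, 0.0803]
tcp_rot: [[0.694, 0.72, 0.004], [0.72, -0.694, -0.001], [0.002, 0.004, -1.0]]
contact_force: [0.1, -0.3, -2.7]
gripper_width: 0.0468
```

```bash
python3 w.py 339 180 pics/w2.png; python3 - <<'E'
from h import *
import cv2
im=env.read_camera("top");cv2.imwrite("pics/t2.png",cv2.resize(im[160:270,310:430,::-1],None,fx=5,fy=5))
E
```

```text
[ 0.06  0.21 -2.1 ] [0.13 0.16 0.17] 0.04680452689421372 [ 0.5527 -0.1722  0.083 ] 8.0333
```

View pics/w2.png

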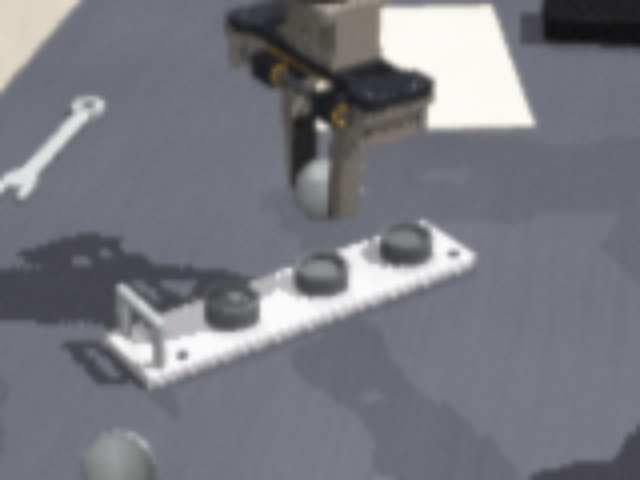

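Call:
drive_tool([
  [0.4,-0.2,1.4,-0.5,0,0,0],
  [0.4,0,0,-0.5,0,0,0],
  [0.4,0,0,0,0,0,0],
  [0.4,0,0,0,0,0,0],
  [0.4,0,0,0,0,0,0],
  [0.4,0,0,0,0,0,0],
  [0.4,0,0,0,0,0,0],
  [0.4,0,0,0,0,0,0],
  [0.4,0,0,0,0,0,0],
  [0.4,0,0,0,0,0,0],
])

```text
time_s: 8.92
tcp_pos: [0.5506, -0.1572, 0.0722]
tcp_rot: [[0.695, 0.719, 0.008], [0.719, -0.695, -0.002], [0.004, 0.008, -1.0]]
contact_force: [0.3, 0.2, -2.5]
gripper_width: 0.0468
```

```bash
cat > c.py <<'E'
from h import *
import cv2,sys
o=env.get_obs();p=o["tcp_pos"];print(p.round(4),o["tcp_rot"][:,2].round(3))
def pr(c,X):
    K,V=C[c];q=K@(V@np.r_[X,1])[:3];return q[:2]/q[2]
w=np.array(eval(sys.argv[1]));b=p+[0,0,.009]
out=[]
for c,sz in(("side",50),("top",50)):
    im=env.read_camera(c)[:,:,::-1];q=pr(c,w);u,v=q.astype(int)
    crop=cv2.resize(im[v-sz:v+sz,u-sz:u+sz],None,fx=4,fy=4,interpolation=cv2.INTER_CUBIC)
    def circ(X0,r,col):
        t=np.linspace(0,2*np.pi,60);pts=[(pr(c,X0+r*np.array([np.cos(a),np.sin(a),0]))-[u-sz,v-sz]+.5)*4 for a in t]
        cv2.polylines(crop,[np.int32(pts)],True,col,1)
    circ(w,.022,(0,0,255))
    if len(sys.argv)>3:
        k=(pr(c,b)-[u-sz,v-sz]+.5)*4;K,V=C[c];d=(V@np.r_[b,1])[2]
        cv2.circle(crop,tuple(int(x) for x in k),int(.024*K[0,0]/d*4),(0,255,0),1)
    out.append(crop)
cv2.imwrite(sys.argv[2],np.hstack(out))
E
python3 c.py "[.5504,-.159,.03]" pics/c1.png b
```

```text
[ 0.5506 -0.1572  0.0722] [ 0.008 -0.002 -1.   ]
```

View pics/c1.png

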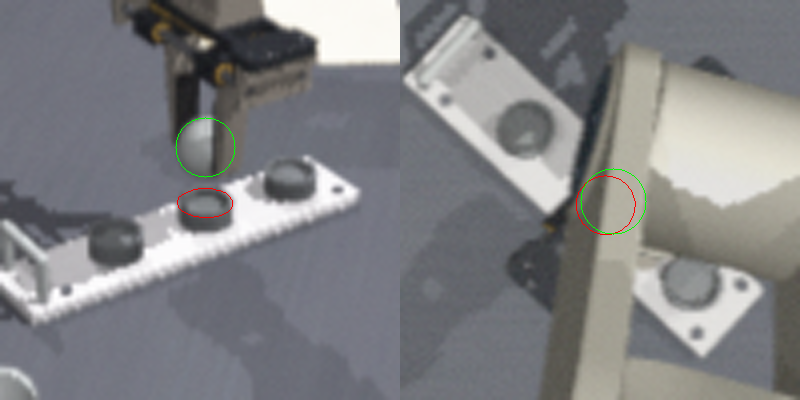

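In the overlay the ball's predicted circle fits the picture at (205,147) and the cup is at about (205,206) directly below it. The cup position uncertainty is a few mm, which is within the cup's self-centring range. Lowering.

Call:
drive_tool([
  [0.4,0,-0.05,-1,0,0,0],
  [0.4,0,0,-1,0,0,0],
  [0.4,0,0,-0.5,0,0,0],
  [0.4,0,0,-0.2,0,0,0],
  [0.4,0,0,0,0,0,0],
  [0.4,0,0,0,0,0,0],
  [0.4,0,0,0,0,0,0],
  [0.4,0,0,0,0,0,0],
  [0.4,0,0,0,0,0,0],
  [0.4,0,0,0,0,0,0],
])

```text
time_s: 9.85
tcp_pos: [0.5501, -0.1576, 0.0416]
tcp_rot: [[0.695, 0.719, 0.007], [0.719, -0.695, -0.002], [0.003, 0.006, -1.0]]
contact_force: [0.0, 0.8, -3.0]
gripper_width: 0.0469
```

```bash
python3 w.py 339 180 pics/w3.png;python3 c.py "[.5504,-.157,.03]" pics/c2.png b
```

```text
[-0.12 -0.06 -2.14] [0.14 0.12 0.07] 0.04674112868458515 [ 0.5499 -0.1576  0.0413] 10.45
[ 0.5499 -0.1576  0.0413] [ 0.007 -0.002 -1.   ]
```

View pics/c2.png

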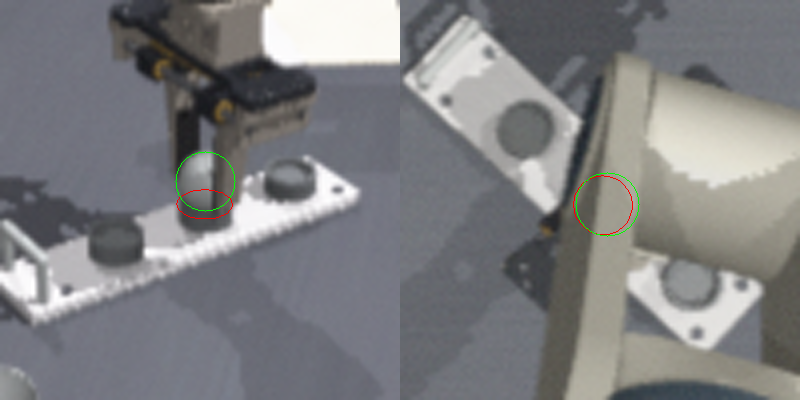

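Call:
drive_tool([
  [0.4,0,0,-0.15,0,0,0],
  [0.4,0,0,0,0,0,0],
  [0.4,0,0,0,0,0,0],
  [0.4,0,0,0,0,0,0],
  [0.4,0,0,0,0,0,0],
  [0.4,0,0,0,0,0,0],
  [0.4,0,0,0,0,0,0],
  [0.4,0,0,0,0,0,0],
  [0.4,0,0,0,0,0,0],
  [0.4,0,0,0,0,0,0],
])

```text
time_s: 11.38
tcp_pos: [0.5504, -0.1578, 0.04]
tcp_rot: [[0.695, 0.719, 0.007], [0.719, -0.695, -0.002], [0.004, 0.007, -1.0]]
contact_force: [0.7, 0.1, -1.6]
gripper_width: 0.0468
```

```bash
python3 w.py 339 180 pics/w3.png
```

```text
[ 0.05 -0.01 -1.73] [0.15 0.11 0.11] 0.046753614528978 [ 0.5504 -0.1579  0.04  ] 11.9833
```

Call:
drive_tool([
  [0.4,0,0,-0.1,0,0,0],
  [0.4,0,0,0,0,0,0],
  [0.4,0,0,-0.05,0,0,0],
  [0.4,0,0,0,0,0,0],
  [0.4,0,0,0,0,0,0],
  [0.4,0,0,0,0,0,0],
  [0.4,0,0,0,0,0,0],
  [0.4,0,0,0,0,0,0],
  [0.4,0,0,0,0,0,0],
  [0.4,0,0,0,0,0,0],
])

```text
time_s: 12.82
tcp_pos: [0.5507, -0.1579, 0.0396]
tcp_rot: [[0.695, 0.719, 0.008], [0.719, -0.695, -0.002], [0.004, 0.008, -1.0]]
contact_force: [-0.6, 0.4, 1.4]
gripper_width: 0.0467
```

```bash
python3 w.py 339 180 pics/w3.png
```

```text
[-0.77  0.06  1.85] [0.15 0.15 0.12] 0.046778885947347214 [ 0.5507 -0.1579  0.0396] 13.4167
```

Call:
drive_tool([
  [0.52,0,0,0,0,0,0],
  [0.54,0,0,0,0,0,0],
  [0.57,0,0,0,0,0,0],
  [0.6,0,0,0,0,0,0],
  [0.7,0,0,0,0,0,0],
  [0.85,0,0,0,0,0,0],
  [1,0,0,0.5,0,0,0],
  [1,0,0,2,0,0,0],
  [1,0,0,3,0,0,0],
  [1,-0.3,2,3,0,0,0],
])

```text
time_s: 14.25
tcp_pos: [0.5439, -0.1384, 0.1213]
tcp_rot: [[0.696, 0.718, -0.002], [0.718, -0.696, -0.0], [-0.001, -0.001, -1.0]]
contact_force: [1.0, 0.5, 0.8]
gripper_width: 0.0913
```

Call:
drive_tool([
  [1,-1.3,3.8,0,0,0,0],
  [1,-1.3,3.8,0,0,0,0],
  [1,-1.3,3.8,0,0,0,0],
  [1,-1.3,3.8,0,0,0,0],
  [1,-1.3,3.8,0,0,0,0],
  [1,-1.3,3.8,0,0,0,0],
  [1,-0.8,2.4,0,0,0,0],
  [1,-0.4,0.8,0,0,0,0],
  [1,0,0,-1,0,0,0],
  [1,0,0,-1.5,0,0,0],
])

```text
time_s: 15.08
tcp_pos: [0.4571, 0.132, 0.1102]
tcp_rot: [[0.697, 0.716, 0.024], [0.717, -0.698, 0.0], [0.017, 0.017, -1.0]]
contact_force: [-0.4, -0.3, 0.3]
gripper_width: 0.0919
```

```bash
python3 - <<'E'
from h import *
import cv2
im=env.read_camera("top");im2=env.read_camera("side");o=env.get_obs();print(o["tcp_pos"].round(4),o["tcp_rot"].round(3).tolist())
for c in("top","side"):print([(np.round(d["xyz"],3).tolist(),round(d["confidence"],2)) for d in env.spot_in(c,"ball_1")])
def crop(im,u,v):
    return cv2.resize(im[v-50:v+50,u-50:u+50,::-1],None,fx=4,fy=4,interpolation=cv2.INTER_CUBIC)
cv2.imwrite("pics/d.png",np.hstack([crop(im,370,215),crop(im2,345,215)]))
E
```

```text
[0.4551 0.1306 0.1079] [[0.699, 0.715, 0.019], [0.715, -0.699, -0.001], [0.012, 0.014, -1.0]]
[([0.624, 0.124, 0.057], 0.76), ([0.553, -0.155, 0.064], 0.51)]
[([0.448, 0.149, 0.049], 0.51), ([0.622, 0.141, 0.05], 0.48)]
```

View pics/d.png

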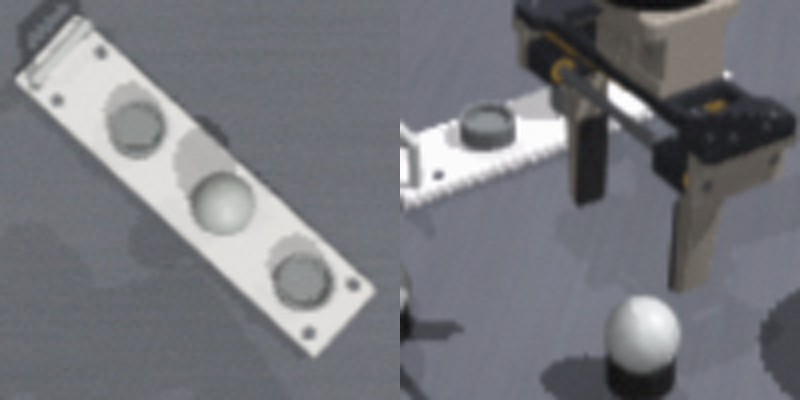

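Top crop: the middle ball sits centred in its cup at (223,205). Side crop: ball C is at (643,335), below the open jaws. Continuing with ball C.

Call:
drive_tool([
  [1,-0.7,0.45,0,0,1.1,0],
  [1,0,0,-1.5,0,0,0],
  [1,0,0,-2,0,0,0],
  [1,0,0,-2,0,0,0],
  [1,0,0,-1.5,0,0,0],
  [1,0,0,-0.6,0,0,0],
  [1,0,0,0,0,0,0],
  [1,0,0,0,0,0,0],
  [1,0,0,0,0,0,0],
  [1,0,0,0,0,0,0],
])

```text
time_s: 16.12
tcp_pos: [0.4536, 0.1323, 0.0361]
tcp_rot: [[0.706, 0.708, 0.002], [0.708, -0.706, 0.001], [0.002, 0.0, -1.0]]
contact_force: [-0.5, 0.2, 0.6]
gripper_width: 0.0917
```

Call:
drive_tool([
  [1,-0.55,0.3,-0.4,0,0,1.5],
  [0.95,0,0,-0.35,0,0,0],
  [0.85,0,0,0,0,0,0],
  [0.75,0,0,0,0,0,0],
  [0.65,0,0,0,0,0,0],
  [0.6,0,0,0,0,0,0],
  [0.56,0,0,0,0,0,0],
  [0.5,0,0,0,0,0,0],
  [0.45,0,0,0,0,0,0],
  [0.4,0,0,0,0,0,0],
])

```text
time_s: 16.95
tcp_pos: [0.4492, 0.1363, 0.0303]
tcp_rot: [[0.685, 0.728, 0.006], [0.728, -0.685, 0.003], [0.006, 0.003, -1.0]]
contact_force: [-0.0, -0.3, 0.1]
gripper_width: 0.0465
```

Call:
drive_tool([
  [0.4,0,0,0,0,0,0],
  [0.4,0,0,0.3,0,0,0],
  [0.4,0,0,0.5,0,0,0],
  [0.4,0,0,1,0,0,0],
  [0.4,0,0,2,0,0,0],
  [0.4,0,0,2.5,0,0,0],
  [0.4,0,0,2,0,0,0],
  [0.4,0,0,0.5,0,0,0],
  [0.4,0,0,0,0,0,0],
  [0.4,0,0,0,0,0,0],
])

```text
time_s: 17.78
tcp_pos: [0.4476, 0.1359, 0.1251]
tcp_rot: [[0.685, 0.728, 0.005], [0.728, -0.686, 0.003], [0.005, 0.002, -1.0]]
contact_force: [0.1, 0.0, -1.1]
gripper_width: 0.0465
```

```bash
python3 w.py 355 220 pics/w4.png
```

```text
[ 0.01 -0.09 -0.67] [0.15 0.12 0.11] 0.046855661679203416 [0.4472 0.1358 0.1245] 18.3833
```

The reading is 0.7 N, so this is the light ball and goes in the far cup.

Call:
drive_tool([
  [0.4,0.3,-3,0,0,0,0],
  [0.4,0.5,-3.9,0,0,0,0],
  [0.4,0.5,-3.9,0,0,0,0],
  [0.4,0.5,-3.9,0,0,0,0],
  [0.4,0.5,-3.9,0,0,0,0],
  [0.4,0.5,-3.9,0,0,0,0],
  [0.4,0.5,-3.9,0,0,0,0],
  [0.4,0.5,-3.9,0,0,0,0],
  [0.4,0.3,-2.5,0,0,0,0],
  [0.4,0.2,-1,0,0,0,0],
])

```text
time_s: 19.22
tcp_pos: [0.4913, -0.2153, 0.1256]
tcp_rot: [[0.68, 0.734, 0.009], [0.734, -0.68, 0.002], [0.007, 0.005, -1.0]]
contact_force: [-0.9, 0.6, -0.6]
gripper_width: 0.0467
```

Call:
drive_tool([
  [0.4,0,0,0,0,0.4,0],
  [0.4,0,0,-1.5,0,0,0],
  [0.4,0,0,-1.5,0,0,0],
  [0.4,0,0,-1.5,0,0,0],
  [0.4,0,0,-1,0,0,0],
  [0.4,0,0,-0.5,0,0,0],
  [0.4,0,0,0,0,0,0],
  [0.4,0,0,0,0,0,0],
  [0.4,0,0,0,0,0,0],
  [0.4,0,0,0,0,0,0],
])

```text
time_s: 20.05
tcp_pos: [0.4919, -0.2102, 0.0645]
tcp_rot: [[0.68, 0.733, -0.0], [0.733, -0.68, 0.004], [0.003, -0.003, -1.0]]
contact_force: [-0.3, 0.2, -1.2]
gripper_width: 0.0472
```

Call:
drive_tool([
  [0.4,-0.1,-1,0,0,0,0],
  [0.4,0,0,-0.5,0,0,0],
  [0.4,0,0,-0.8,0,0,0],
  [0.4,0,0,-0.5,0,0,0],
  [0.4,0,0,-0.2,0,0,0],
  [0.4,0,0,0,0,0,0],
  [0.4,0,0,0,0,0,0],
  [0.4,0,0,0,0,0,0],
  [0.4,0,0,0,0,0,0],
  [0.4,0,0,0,0,0,0],
])

```text
time_s: 20.88
tcp_pos: [0.4916, -0.2221, 0.0437]
tcp_rot: [[0.681, 0.733, 0.002], [0.733, -0.681, 0.003], [0.003, -0.0, -1.0]]
contact_force: [1.0, 0.3, -1.0]
gripper_width: 0.0472
```

```bash
python3 w.py 360 180 pics/w5.png
```

```text
[ 0.   -0.19 -1.08] [0.13 0.11 0.08] 0.04679826366302859 [ 0.4916 -0.2222  0.0436] 21.4833
```

Call:
drive_tool([
  [0.4,0,0.2,0,0,0,0],
  [0.4,0,0,-0.1,0,0,0],
  [0.4,0,0,-0.1,0,0,0],
  [0.4,0,0,0,0,0,0],
  [0.4,0,0,0,0,0,0],
  [0.4,0,0,0,0,0,0],
  [0.4,0,0,0,0,0,0],
  [0.4,0,0,0,0,0,0],
  [0.4,0,0,0,0,0,0],
  [0.4,0,0,0,0,0,0],
])

```text
time_s: 22.32
tcp_pos: [0.4916, -0.22, 0.0414]
tcp_rot: [[0.681, 0.733, 0.002], [0.733, -0.681, 0.003], [0.003, -0.0, -1.0]]
contact_force: [0.4, -0.8, -1.1]
gripper_width: 0.0463
```

```bash
python3 w.py 360 180 pics/w5.png
```

```text
[-0.07 -0.16 -0.9 ] [0.12 0.13 0.12] 0.04679944952710469 [ 0.4916 -0.2199  0.0413] 22.9167
```

Still free at an estimated centre height of 49 mm, so it is well inside the cup. A little lower.

Call:
drive_tool([
  [0.4,0,0,-0.12,0,0,0],
  [0.4,0,0,0,0,0,0],
  [0.4,0,0,0,0,0,0],
  [0.4,0,0,0,0,0,0],
  [0.4,0,0,0,0,0,0],
  [0.4,0,0,0,0,0,0],
  [0.4,0,0,0,0,0,0],
  [0.4,0,0,0,0,0,0],
  [0.4,0,0,0,0,0,0],
  [0.4,0,0,0,0,0,0],
])

```text
time_s: 23.75
tcp_pos: [0.492, -0.2201, 0.0407]
tcp_rot: [[0.681, 0.733, 0.003], [0.733, -0.681, 0.002], [0.004, 0.0, -1.0]]
contact_force: [-0.6, -0.3, 1.9]
gripper_width: 0.0467
```

```bash
python3 w.py 360 180 pics/w5.png
```

```text
[-0.29  0.08  0.96] [0.18 0.14 0.11] 0.04671440305065866 [ 0.4919 -0.2201  0.0407] 24.35
```

Call:
drive_tool([
  [0.52,0,0,0,0,0,0],
  [0.54,0,0,0,0,0,0],
  [0.57,0,0,0,0,0,0],
  [0.6,0,0,0,0,0,0],
  [0.7,0,0,0,0,0,0],
  [0.85,0,0,0,0,0,0],
  [1,0,0,0.5,0,0,0],
  [1,0,0,2,0,0,0],
  [1,0,0,3,0,0,0],
  [1,0,0,3,0,0,0],
])

```text
time_s: 25.18
tcp_pos: [0.4873, -0.218, 0.1227]
tcp_rot: [[0.681, 0.732, -0.008], [0.733, -0.681, 0.007], [-0.0, -0.011, -1.0]]
contact_force: [0.1, -0.3, -0.3]
gripper_width: 0.0911
```

Call:
drive_tool([
  [1,1.2,3,0,0,0,0],
  [1,1.5,3.75,0,0,0,0],
  [1,1.5,3.75,0,0,0,0],
  [1,1.5,3.75,0,0,0,0],
  [1,1.5,3.75,0,0,0,0],
  [1,1.5,3.75,0,0,0,0],
  [1,1.5,3.75,0,0,0,0],
  [1,1.5,3.75,0,0,0,0],
  [1,1,2.4,0,0,0,0],
  [1,0.5,1,0,0,0,0],
])

```text
time_s: 26.02
tcp_pos: [0.6268, 0.1179, 0.1365]
tcp_rot: [[0.686, 0.727, 0.01], [0.727, -0.686, 0.003], [0.009, 0.005, -1.0]]
contact_force: [-1.2, 0.3, 0.1]
gripper_width: 0.0919
```

Call:
drive_tool([
  [1,0,0.5,-1,0,0.5,0],
  [1,0,0,-2,0,0,0],
  [1,0,0,-2,0,0,0],
  [1,0,0,-1,0,0,0],
  [1,0,0,0,0,0,0],
  [1,0,0,0,0,0,0],
  [1,0,0,0,0,0,0],
  [1,0,0,0,0,0,0],
  [1,0,0,0,0,0,0],
  [1,0,0,0,0,0,0],
])

```text
time_s: 26.85
tcp_pos: [0.6265, 0.1203, 0.0757]
tcp_rot: [[0.687, 0.727, 0.0], [0.727, -0.687, 0.002], [0.002, -0.001, -1.0]]
contact_force: [0.7, -0.7, 0.5]
gripper_width: 0.0918
```

```bash
python3 - <<'E'
from h import *
import cv2
im=env.read_camera("top");im2=env.read_camera("side");o=env.get_obs();print(o["tcp_pos"].round(4),o["tcp_rot"].round(3).tolist())
def crop(im,u,v):
    return cv2.resize(im[v-50:v+50,u-50:u+50,::-1],None,fx=4,fy=4,interpolation=cv2.INTER_CUBIC)
cv2.imwrite("pics/e.png",np.hstack([crop(im,370,215),crop(im2,320,210)]))
E
```

```text
[0.6265 0.1204 0.0756] [[0.686, 0.727, 0.0], [0.727, -0.686, 0.002], [0.002, -0.001, -1.0]]
```

View pics/e.png

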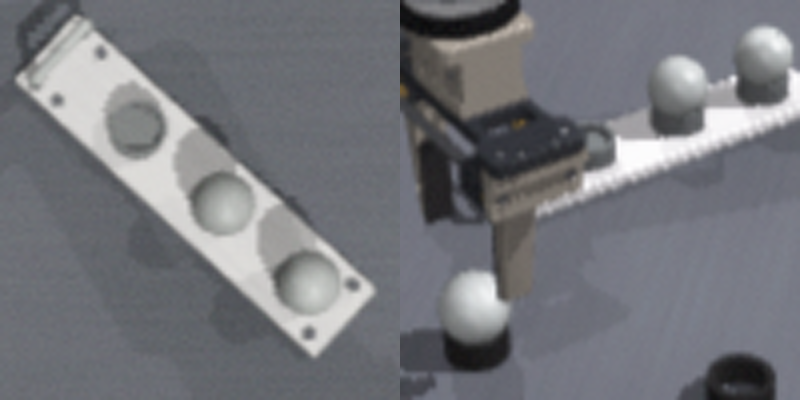

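Two balls are seated, at (222,205) and (307,282) in the top crop. The third, at (475,308) in the side crop, is below the jaws.

Call:
drive_tool([
  [1,0,0.65,0,0,0,0],
  [1,0,0,-1.5,0,0,0],
  [1,0,0,-1.5,0,0,0],
  [1,0,0,-1.3,0,0,0],
  [1,0,0,-0.3,0,0,0],
  [1,0,0,0,0,0,0],
  [1,0,0,0,0,0,0],
  [1,0,0,0,0,0,0],
  [1,0,0,0,0,0,0],
  [1,0,0,0,0,0,0],
])

```text
time_s: 27.78
tcp_pos: [0.629, 0.1303, 0.0313]
tcp_rot: [[0.686, 0.728, 0.006], [0.728, -0.686, 0.004], [0.007, 0.002, -1.0]]
contact_force: [0.1, 0.1, 0.3]
gripper_width: 0.0922
```

Call:
drive_tool([
  [1,-0.25,-0.3,-0.2,0,0,0],
  [0.95,0,0,0,0,0,0],
  [0.85,0,0,0,0,0,0],
  [0.75,0,0,0,0,0,0],
  [0.65,0,0,0,0,0,0],
  [0.6,0,0,0,0,0,0],
  [0.56,0,0,0,0,0,0],
  [0.5,0,0,0,0,0,0],
  [0.45,0,0,0,0,0,0],
  [0.4,0,0,0,0,0,0],
], squeeze=35)

```text
time_s: 28.62
tcp_pos: [0.6272, 0.1268, 0.0307]
tcp_rot: [[0.686, 0.727, 0.008], [0.727, -0.686, 0.004], [0.009, 0.003, -1.0]]
contact_force: [0.4, 1.1, 0.4]
gripper_width: 0.0465
```

Call:
drive_tool([
  [0.4,0,0,0,0,0,0],
  [0.4,0,0,0.3,0,0,0],
  [0.4,0,0,0.5,0,0,0],
  [0.4,0,0,1,0,0,0],
  [0.4,0,0,2,0,0,0],
  [0.4,0,0,2.5,0,0,0],
  [0.4,0,0,2,0,0,0],
  [0.4,0,0,1,0,0,0],
  [0.4,0,0,0,0,0,0],
  [0.4,0,0,0,0,0,0],
])

```text
time_s: 29.45
tcp_pos: [0.6228, 0.1261, 0.1277]
tcp_rot: [[0.686, 0.727, 0.001], [0.727, -0.686, 0.003], [0.003, -0.001, -1.0]]
contact_force: [-0.1, -0.2, -5.1]
gripper_width: 0.0469
```

```bash
python3 w.py 290 200 pics/w6.png
```

```text
[-0.07 -0.13 -4.5 ] [0.17 0.15 0.2 ] 0.046558781522408284 [0.6227 0.126  0.127 ] 30.05
```

The reading is 4.5 N, so this is the heavy ball and goes in the near cup.

Call:
drive_tool([
  [0.4,-0.2,-3,0,0,0,0],
  [0.4,-0.3,-3.8,0,0,0,0],
  [0.4,-0.3,-3.8,0,0,0,0],
  [0.4,-0.3,-3.8,0,0,0,0],
  [0.4,-0.3,-3.8,0,0,0,0],
  [0.4,0,-2.3,0,0,0,0],
  [0.4,0,-0.8,0,0,0,0],
  [0.4,0,0,0,0,0,0],
  [0.4,0,0,-1.5,0,0,0],
  [0.4,0,0,-1.5,0,0,0],
])

```text
time_s: 30.88
tcp_pos: [0.6107, -0.0934, 0.1002]
tcp_rot: [[0.685, 0.729, 0.009], [0.729, -0.685, 0.003], [0.008, 0.005, -1.0]]
contact_force: [-0.6, 0.3, -3.6]
gripper_width: 0.0464
```

Call:
drive_tool([
  [0.4,-0.1,-0.2,-1,0,0.4,0],
  [0.4,0,0,-1.3,0,0,0],
  [0.4,0,0,-1,0,0,0],
  [0.4,0,0,-0.5,0,0,0],
  [0.4,0,0,0,0,0,0],
  [0.4,0,0,0,0,0,0],
  [0.4,0,0,0,0,0,0],
  [0.4,0,0,0,0,0,0],
  [0.4,0,0,0,0,0,0],
  [0.4,0,0,0,0,0,0],
])

```text
time_s: 31.72
tcp_pos: [0.6102, -0.0892, 0.0593]
tcp_rot: [[0.681, 0.732, -0.001], [0.732, -0.681, 0.005], [0.003, -0.004, -1.0]]
contact_force: [-0.8, 0.8, -4.6]
gripper_width: 0.0463
```

Call:
drive_tool([
  [0.4,-0.15,-0.65,0,0,0,0],
  [0.4,0,0,0,0,0,0],
  [0.4,0,0,-0.6,0,0,0],
  [0.4,0,0,-0.5,0,0,0],
  [0.4,0,0,-0.2,0,0,0],
  [0.4,0,0,0,0,0,0],
  [0.4,0,0,0,0,0,0],
  [0.4,0,0,0,0,0,0],
  [0.4,0,0,0,0,0,0],
  [0.4,0,0,0,0,0,0],
])

```text
time_s: 32.55
tcp_pos: [0.6087, -0.0969, 0.0454]
tcp_rot: [[0.682, 0.732, 0.0], [0.732, -0.682, 0.005], [0.003, -0.003, -1.0]]
contact_force: [0.1, 0.6, -3.7]
gripper_width: 0.0464
```

Call:
drive_tool([
  [0.4,0,0,-0.15,0,0,0],
  [0.4,0,0,-0.15,0,0,0],
  [0.4,0,0,0,0,0,0],
  [0.4,0,0,0,0,0,0],
  [0.4,0,0,0,0,0,0],
  [0.4,0,0,0,0,0,0],
  [0.4,0,0,0,0,0,0],
  [0.4,0,0,0,0,0,0],
  [0.4,0,0,0,0,0,0],
  [0.4,0,0,0,0,0,0],
])

```text
time_s: 33.38
tcp_pos: [0.6091, -0.0968, 0.0426]
tcp_rot: [[0.681, 0.732, 0.001], [0.732, -0.681, 0.004], [0.004, -0.002, -1.0]]
contact_force: [-0.3, 0.4, -4.7]
gripper_width: 0.0468
```

```bash
python3 w.py 316 180 pics/w7.png
```

```text
[-0.07  0.26 -4.56] [0.17 0.17 0.11] 0.04655759816423158 [ 0.6091 -0.0969  0.0426] 33.9833
```

Call:
drive_tool([
  [0.4,0,0,-0.13,0,0,0],
  [0.4,0,0,0,0,0,0],
  [0.4,0,0,0,0,0,0],
  [0.4,0,0,0,0,0,0],
  [0.4,0,0,0,0,0,0],
  [0.4,0,0,0,0,0,0],
  [0.4,0,0,0,0,0,0],
  [0.4,0,0,0,0,0,0],
  [0.4,0,0,0,0,0,0],
  [0.4,0,0,0,0,0,0],
])

```text
time_s: 34.82
tcp_pos: [0.6092, -0.0969, 0.0419]
tcp_rot: [[0.681, 0.732, 0.001], [0.732, -0.681, 0.004], [0.004, -0.002, -1.0]]
contact_force: [-0.9, 0.4, -1.7]
gripper_width: 0.0463
```

```bash
python3 w.py 316 180 pics/w7.png
```

```text
[-0.71 -0.07 -2.03] [0.14 0.16 0.16] 0.04650541231160394 [ 0.6092 -0.0969  0.0419] 35.4167
```

Touching the cup with a light load. I press slightly more, then release.

Call:
drive_tool([
  [0.4,-0.05,0,-0.08,0,0,0],
  [0.4,0,0,0,0,0,0],
  [0.52,0,0,0,0,0,0],
  [0.54,0,0,0,0,0,0],
  [0.57,0,0,0,0,0,0],
  [0.6,0,0,0,0,0,0],
  [0.7,0,0,0,0,0,0],
  [0.85,0,0,0,0,0,0],
  [1,0,0,0,0,0,0],
  [1,0,0,1,0,0,0],
])

```text
time_s: 36.25
tcp_pos: [0.6095, -0.097, 0.0511]
tcp_rot: [[0.681, 0.732, 0.003], [0.732, -0.681, 0.004], [0.005, -0.001, -1.0]]
contact_force: [-0.5, 0.6, -0.5]
gripper_width: 0.0797
```

Call:
drive_tool([
  [1,0,0,2,0,0,0],
  [1,0,0,3,0,0,0],
  [1,0,0,3,0,0,0],
  [1,0,2,3,0,0,0],
  [1,0,3.5,0,0,0,0],
  [1,0,3.5,0,0,0,0],
  [1,0,3.5,0,0,0,0],
  [1,0,3.5,0,0,0,0],
  [1,0,2,0,0,0,0],
  [1,0,0,0,0,0,0],
])

```text
time_s: 37.08
tcp_pos: [0.6105, 0.0888, 0.1776]
tcp_rot: [[0.685, 0.728, 0.013], [0.728, -0.686, 0.006], [0.013, 0.005, -1.0]]
contact_force: [0.7, -0.4, 0.8]
gripper_width: 0.0921
```

```bash
python3 - <<'E'
from h import *
import cv2
im=env.read_camera("top");im2=env.read_camera("side");o=env.get_obs();print(o["tcp_pos"].round(4),o["time_s"])
def crop(im,u,v):
    return cv2.resize(im[v-50:v+50,u-50:u+50,::-1],None,fx=4,fy=4,interpolation=cv2.INTER_CUBIC)
cv2.imwrite("pics/f.png",np.hstack([crop(im,370,215),crop(im2,330,190)]))
E
```

```text
[0.6106 0.0859 0.1773] 37.1833
```

View pics/f.png

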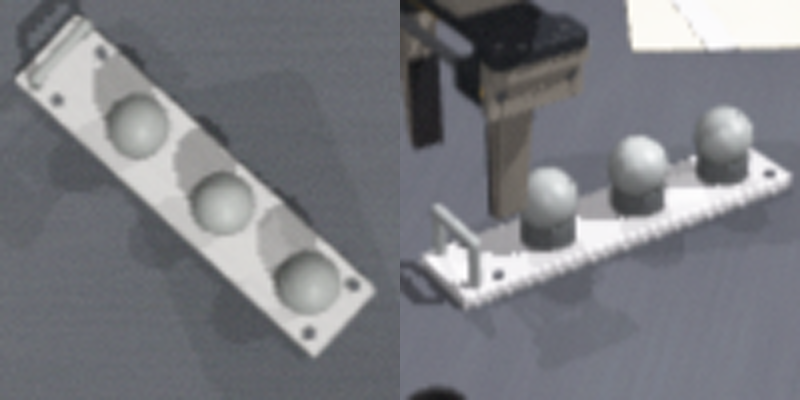

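All three balls are seated in their cups, at (137,125), (222,204) and (308,282) in the top crop, and the gripper is clear. Handing in.

```bash
python3 -c "
from bench import env
print(env.sign_off())"
```

```text
the job is handed in; nothing more can be done
None
```

All three balls are loaded and the job is handed in. The robot's clock read about 37 s at the last check, against the 67 s limit; no verdict was reported.

| Ball (start position, x / y) | Wrist force when lifted | Cup |
|---|---|---|
| x 0.63, y 0.13 m | about 4.5 N (solid) | near, next to the handle |
| x 0.48, y 0.31 m | about 2.1 N (thick shell) | middle |
| x 0.45, y 0.14 m | about 0.7–1.1 N (thin shell) | far end |

- **Setting down:** I lowered each ball in small steps until the wrist force showed it touching its cup, then opened the fingers. The wrist forces I read at touchdown changed by only a few newtons.
- **Final check:** The last top and side pictures show one ball sitting centred in each cup and the open gripper clear of everything. I judged the seating from the pictures. I did not measure the ball offsets or check the tape roll and pipe stub again, but the arm's path stayed clear of both.
- **Disagreements:** The two cameras differed by about 8 mm on where the cups are, which I settled by touch. The fingers read about 47 mm on the 48 mm balls.

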